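# Third hand: hold a rack cleat against the sprung upright

### The job

Take the orange cleat out of the blue divided bin and press its flat face against the blue upright of the jig, standing straight, its top edge level with the top of the upright and centred between the two white marks, pushing the sprung upright back until its white pointer is inside the green band (never as far as the red). Finish while still gripping the cleat and pressing steadily there, so that a colleague can bolt it on; do not let go. Leave the other parts in the bin and the things on the bench where they are.

Things in the scene. Friction and masses are not known exactly. Their poses are not given: they have to be found in the camera images.
- cleat: Orange T-section cleat, 0.25 kg or so, standing in one of the bin's three compartments. Origin: centre of its underside; z up; x points out of its flat face plate. Overall 68 (x) x 60 (y) x 75 (z) mm: face plate 6 thick, 60 wide, 75 tall, its flat front at x = +34; behind it a full-height upright web 14 thick (across y), from x = -34 to x = +28: grip the web from above, fingers closing along the cleat's y. The free web behind the plate has over 20 mm of air on both sides.
- cleat_top (a point): Midpoint of the top edge of the cleat's flat front face: 34 mm along x and 75 mm up from the cleat's origin; axes as the cleat's.
- bin: Blue open bin fixed to the bench, 128 (x) x 346 (y) x 45 (z) mm, origin under its centre; walls and floor 4 mm thick; two dividers of full height make three compartments in a row along its y, centres about 114 mm apart. One holds the cleat, the others the collar and the end cap. The cleat's x is within about 15 degrees of the bin's x.
- jig: Fixed jig, a steel bed 12 mm thick, 270 x 150 mm, reaching from x = -100 to x = +170 mm and y = +-75 mm about its origin, which lies on the bench under the front face of the upright at rest. Its x is the direction to push; the upright's front face looks to -x. Behind the upright, on the +y side of the bed, is a scale with a black-edged green band from 10 to 20 mm of travel and a red band from 26 mm on.
- upright_top (a point): Midpoint of the top edge of the upright's front face, 105 mm above the bench (93 above the bed); it moves with the upright; axes as the jig's (x the way to push, z up). The blue upright is 94 mm wide with a flat vertical face; two white marks on its top edge stand 65 mm apart, just outside the cleat's 60 mm width when it is centred.
- upright (a joint): Travel of the sprung upright along the jig's +x, m: 0 at rest, stop at 0.04. Its spring takes 0.6 N per mm, so the green band (0.010 to 0.020) is 6 to 12 N; red begins at 0.026. A white pointer on the carriage behind the upright shows this travel on the scale.
- collar: Bystander: steel ring 44 mm across, 35 tall, in the bin; origin under its centre.
- endcap: Bystander: yellow block 50 x 40 x 30 mm in the bin; origin under its centre.
- spanner: Bystander: spanner 170 mm long lying on the bench to the robot's left, beside the jig; origin under the middle of its length.
- carton: Bystander: cardboard box 90 x 120 x 70 mm on the bench beyond the bin; origin under its centre.
Mind the look-alikes: they are no part of the job. Of the things that look like the cleat, take the one that is farthest to the robot's right at the start.

How it is judged:
On the way:
1. the cleat is gripped and lifted over the bin's walls (height (world z) of cleat above 0.045 m and contact force between the fingers and cleat above 1 N), for 0.1 s.
At the end, for the whole second after the job is handed in: Gripper still holding the cleat flat on the upright (face and lean within 7 degrees), top edge level and centred within 8 mm, clear of all else; upright 10 to 20 mm back, 4.5 to 13.5 N, steady for the last second; bystanders within 30 mm of their starts (value of joint upright between 0.01 and 0.02 m and contact force between cleat and jig between 4.5 and 13.5 N and contact force between the fingers and cleat above 2 N and x of cleat_top in the frame of upright_top between -0.005 and 0.005 m and y of cleat_top in the frame of upright_top between -0.008 and 0.008 m and z of cleat_top in the frame of upright_top between -0.008 and 0.008 m and angle between the x axis of cleat_top and the x axis of upright_top, either way round below 0.12 rad and angle between cleat's own z axis and vertical below 0.12 rad and velocity of joint upright between -0.01 and 0.01 m/s and linear speed of cleat below 0.02 m/s and contact force between cleat and collar below 0.2 N and contact force between cleat and endcap below 0.2 N and contact force between cleat and spanner below 0.2 N and contact force between cleat and carton below 0.2 N and contact force between cleat and bin below 0.2 N and distance of each of collar, endcap, spanner, carton from where it was at the start of the episode below 0.03 m); the arm keeps its last pose, push and grip.
It fails at once if the upright is pushed back into the red (26 mm) (value of joint upright above 0.026 m).
It fails at once if a bystander part is displaced by more than 30 mm (distance of any of collar, endcap, spanner, carton from where it was at the start of the episode above 0.03 m).
It also fails if it takes over 38 s, if anything falls off the work surface, if the arm or the gripper's body presses on something with over 40 N, if the wrist force passes 120 N, or if a joint passes its speed limit or range.

### The arm

A 7-joint arm with a two-finger parallel gripper is mounted at the origin on the work surface. World frame = base frame: x ahead of the robot, y to its left, z up, the work surface at z = 0. Lengths are in m, angles in rad, forces in N, time in s.
With the tool pointing down it reaches from about 0.4 to 0.875 m from the base axis. Payload 19.3 kg.
Tool frame: the origin (TCP) lies midway between the tips of the shut fingers; the grasp point (between the pads) lies 19 mm behind it; z points along the fingers, y is the line along which they close (so a half turn about z gives the same grasp; the last joint's range is limited). The gripper opens to 85 mm and grips with 20 to 120 N. Pads are 22 mm wide; open, the fingers measure 114 mm over their backs; the gripper's body (76 mm by 85 mm) begins 54 mm behind the grasp point. The pads swing forward as they close: fully open they stand 13 mm farther back than shut.
Start: joints at [1.276, 0.521, -0.036, 1.599, 0.021, 1.021, -0.113], TCP at [0.139, -0.609, 0.231] pointing down, gripper open.
Joint ranges: [-2.91, 2.91], [-0.3, 2.13], [-1.5, 1.42], [0.17, 2.43], [-1.26, 4.41], [0.16, 1.93], [-2.52, 2.52]. Speed limits (rad/s): [1.89, 1.89, 2.39, 2.39, 3.01, 3.01, 3.01].

### API

Orientations are given as a unit quaternion [w, x, y, z].
In Python, from rig import telemetry, camera, close_job, recognise gives the robot as it stands.
- The arm moves only by the shell command python3 -m creep 'ROWS' [OPENING] [FORCE]. ROWS is JSON, a list of rows, each a list of 6 numbers: the shift along the world's x, y, z in mm, then the turn, a rotation vector about the world's x, y, z in rad. A call has 1 to 5 rows; each row shifts and turns the commanded pose from where the row before left it; what a row does not reach is not made up. A row lasts 1/12 s, in which the tool goes at most 41.7 mm and 7.16 degrees, less where a joint would pass 70% of its speed; a pose out of reach is approached as far as the arm can. A call is refused whole if a number of a shift passes 41.7 or a number of a turn 0.125, either way. A call with a gripper value outside its range is refused whole. OPENING is the gripper's target within -1 to 1 (fully open at 1, half-way at 0, shut at -1), set as the call begins (- or left out, the last holds). The fingers move at their own pace and stop on an object; FORCE is the grip in N (left out, the last holds). Time passes only in rows, so rows that do not move let the fingers close. It gives the time, the measured TCP pose, the force, the opening and the grip force at its end, in the units of the state.
- telemetry.observe(): the state, without advancing time (a new reading comes with each control period).
- camera(name): name is "side" or "top"; returns a dict with "pixels" (420x560x3 uint8, blue, green, red), "z_map" (420x560 float32, m along the optical axis (not along the pixel's ray), 0 where there is no reading), "fx", "fy", "cx", "cy" (pixels), "k1" (the pictures are not rectified: a ray, as slopes to the right and down, at radius r is drawn at 1 + k1 r^2 times it, then the intrinsics apply), "R" (3x3) and "t" (3): a world point X has camera coordinates R X + t. Camera axes: x right, y down, z forward; pixel columns grow to the right and rows downward; lengths in m; the calibration is good to about 2 mm. A picture is of the moment at which its call begins.
- close_job(): hands the job in; it is judged then, once.
Trained networks look in a picture, given as the dict that the camera call returned (one of the last four; its "shot" number tells which), for a name from the list of things; names that differ only in an ending like _2 or _b are one class to them, and where a whole thing is asked for, a point or a joint stands for the part that bears it (a point fixed in the world has none). Each returns a list of dicts, best first, with "score" (0 to 1); they miss things now and then, are a little off and sometimes report something else, mostly with a low value. They report only what shows in the picture. A call takes as long as a camera call. They do not tell look-alikes from the thing itself.
- recognise(picture, label): "location" ([x, y, z] in m, in the coordinates of the camera as it stood for that picture, good to about 4 mm: the middle of the surface that is visible of it).
The state is a dict: "time_s": time; "joints": joint angles; "qvel": joint speeds; "joint_torque": joint torques, N m; "position": TCP position; "tcp_rot": TCP orientation; "wrist_force": force on the tool from outside, world axes, zero at the start; "moment": the same for the moment, N m; "width": opening from 0.0 (shut) to 1.0 (fully open); "grip_force": force on a finger pad.
Only numpy, scipy, OpenCV 4.12 (cv2) and the standard library are available. Lean on these libraries where they do the work, as an engineer would, in place of code of your own. Each camera call takes 0.05 s, during which the arm holds its last target. There are 200 camera calls.

## Working session

There is one attempt and no reset: what is moved stays moved. The work goes in short steps, Python scripts to look and compute and a shell command to move; the robot and the scene stay as the last step left them, time stands still between calls to the robot, and variables do not carry over. Pictures are saved under pics/ and viewed, at most 10 in all, crops included, and the job is handed in when it is done.

```bash
mkdir -p pics
cat > h.py <<'E'
import numpy as np, cv2
from rig import telemetry, camera, close_job, recognise
def cloud(c):
    h,w=c["z_map"].shape
    K=np.array([[c["fx"],0,c["cx"]],[0,c["fy"],c["cy"]],[0,0,1.]])
    u,v=np.meshgrid(np.arange(w),np.arange(h))
    p=cv2.undistortPoints(np.stack([u,v],-1).reshape(-1,1,2).astype(float),K,np.array([c["k1"],0,0,0.])).reshape(h,w,2)
    z=c["z_map"][...,None]
    P=np.concatenate([p*z,z],-1)
    return (P-np.array(c["t"]))@np.array(c["R"])
def toworld(c,p): return np.array(c["R"]).T@(np.array(p)-np.array(c["t"]))
E
python3 - <<'E'
from h import *
np.set_printoptions(precision=3,suppress=True)
for n in("top","side"):
    c=camera(n); cv2.imwrite(f"pics/{n}0.png",c["pixels"])
    np.savez(f"{n}0.npz",pix=c["pixels"],P=cloud(c),z=c["z_map"])
    R=np.array(c["R"]); print(n,"cam at",-R.T@np.array(c["t"]),R[2],c["fx"])
    for l in("cleat","bin","jig","upright","collar","endcap","spanner","carton"):
        print(l,[(round(d["score"],2),toworld(c,d["location"])) for d in recognise(c,l)[:4]])
s=telemetry.observe();print(s)
E
```

```text
top cam at [0.28  0.083 1.253] [ 0.199 -0.012 -0.98 ] 421.12213258858014
cleat [(0.81, array([ 0.682, -0.026,  0.072])), (0.75, array([ 0.349, -0.042,  0.076])), (0.63, array([ 0.539, -0.298,  0.061])), (0.59, array([ 0.331, -0.172,  0.075]))]
bin [(0.6, array([ 0.506, -0.186, -0.002]))]
jig [(0.76, array([0.573, 0.168, 0.013])), (0.29, array([ 0.506, -0.187, -0.   ]))]
upright [(0.78, array([0.589, 0.169, 0.026]))]
collar [(0.5, array([ 0.508, -0.074,  0.038]))]
endcap [(0.74, array([ 0.513, -0.207,  0.031])), (0.4, array([ 0.505, -0.075,  0.038]))]
spanner [(0.62, array([0.428, 0.479, 0.006]))]
carton [(0.61, array([ 0.71 , -0.195,  0.072]))]
side cam at [ 0.483 -0.61   0.749] [ 0.063  0.699 -0.712] 404.1059067165302
cleat [(0.89, array([ 0.337, -0.182,  0.052])), (0.87, array([ 0.708, -0.038,  0.047])), (0.67, array([ 0.542, -0.313,  0.063])), (0.58, array([ 0.349, -0.048,  0.048]))]
bin [(0.61, array([0.576, 0.154, 0.051])), (0.55, array([ 0.504, -0.223,  0.002]))]
jig [(0.74, array([0.574, 0.137, 0.013]))]
upright [(0.84, array([0.574, 0.158, 0.05 ]))]
collar [(0.84, array([ 0.51 , -0.088,  0.031]))]
endcap [(0.76, array([ 0.511, -0.221,  0.033])), (0.24, array([ 0.544, -0.312,  0.06 ]))]
spanner [(0.59, array([0.426, 0.473, 0.   ])), (0.46, array([ 0.506, -0.226,  0.001]))]
carton [(0.59, array([ 0.716, -0.218,  0.07 ]))]
{'time_s': 0.9, 'joints': array([ 1.276,  0.521, -0.036,  1.599,  0.021,  1.021, -0.113]), 'qvel': array([-0.   ,  0.001,  0.001, -0.001, -0.001, -0.002, -0.001]), 'joint_torque': array([ -0.001, -92.685,   1.978, -37.026,   0.018,   0.002,   0.   ]), 'position': array([ 0.139, -0.609,  0.231]), 'tcp_rot': array([0.   , 0.994, 0.112, 0.   ]), 'wrist_force': array([ 0.179, -0.414,  0.368]), 'moment': array([0.001, 0.042, 0.028]), 'grip_force': 0.0, 'width': 1.001340407165631}
```

View pics/top0.png

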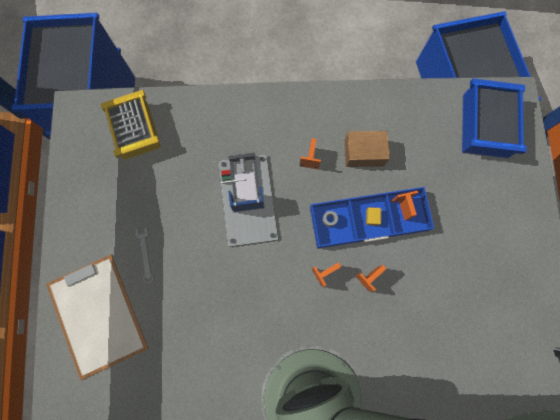

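View pics/side0.png

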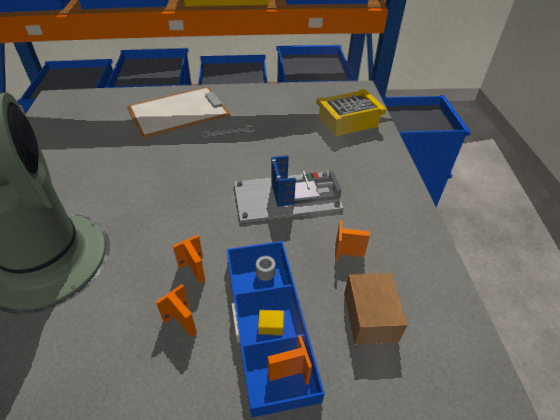

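The two pictures show the cleat in the bin's right compartment (top view 405,205; side view 290,362). Its plate is on the far (+x) side. The three other orange parts are outside the bin. The jig's upright is at top view (245,200), and it pushes roughly along +x.

```bash
cat > fit.py <<'E'
from h import *
np.set_printoptions(precision=4,suppress=True)
for n in("top","side"):
    d=np.load(f"{n}0.npz");P=d["P"];pix=d["pix"];ok=d["z"]>0
    hsv=cv2.cvtColor(pix,cv2.COLOR_BGR2HSV)
    org=(hsv[...,0]>3)&(hsv[...,0]<18)&(hsv[...,1]>150)
    m=ok&org&(np.abs(P[...,0]-.54)<.08)&(np.abs(P[...,1]+.30)<.08)
    Q=P[m];print(n,"cleat",len(Q),"zmax",np.percentile(Q[:,2],[50,90,98]))
    T=Q[(Q[:,2]>.071)&(Q[:,2]<.09)]
    if n=="top": np.save("T.npy",T)
    print(" min rect",cv2.minAreaRect((T[:,:2]*1000).astype(np.float32)),T.mean(0))
    for zlo,zhi in((.098,.115),):
        blue=(hsv[...,0]>100)&(hsv[...,0]<130)&(hsv[...,1]>120)
        m=ok&(P[...,2]>zlo)&(P[...,2]<zhi)&(np.abs(P[...,0]-.56)<.12)&(np.abs(P[...,1]-.16)<.12)
        U=P[m];print(" upright top",len(U),cv2.minAreaRect((U[:,:2]*1000).astype(np.float32)),U.mean(0))
    # front face / bed
    m=ok&(P[...,2]>.007)&(P[...,2]<.017)&(np.abs(P[...,0]-.58)<.2)&(np.abs(P[...,1]-.16)<.13)
    B=P[m];print(" bed",len(B),cv2.minAreaRect((B[:,:2]*1000).astype(np.float32)))
    m=ok&(P[...,2]>.038)&(P[...,2]<.05)&(np.abs(P[...,0]-.51)<.12)&(np.abs(P[...,1]+.19)<.21)&(hsv[...,0]>100)&(hsv[...,0]<130)&(hsv[...,1]>120)
    B=P[m];print(" bin rim",len(B),cv2.minAreaRect((B[:,:2]*1000).astype(np.float32)))
d=[cv2.resize(cv2.imread("pics/top0.png")[140:250,200:300],None,fx=4,fy=4,interpolation=cv2.INTER_CUBIC),cv2.resize(cv2.imread("pics/top0.png")[160:270,355:455],None,fx=4,fy=4,interpolation=cv2.INTER_CUBIC)]
cv2.imwrite("pics/crop1.png",np.hstack(d))
E
python3 fit.py
```

```text
top cleat 313 zmax [0.0726 0.08   0.0821]
 min rect ((539.9056396484375, -293.0467834472656), (56.273460388183594, 73.05243682861328), 79.6177978515625) [ 0.5401 -0.3021  0.0776]
 upright top 165 ((566.93115234375, 166.62042236328125), (43.59001922607422, 93.68478393554688), 6.19980525970459) [0.5563 0.1661 0.1039]
 bed 2835 ((603.4180297851562, 157.2842559814453), (216.899658203125, 340.58087158203125), 82.7354507446289)
 bin rim 558 ((508.57684326171875, -199.5877227783203), (128.98236083984375, 346.89190673828125), 6.910650730133057)
side cleat 1117 zmax [0.0631 0.0782 0.0795]
 min rect ((535.0514526367188, -307.90228271484375), (68.1399917602539, 59.010284423828125), 11.989013671875) [ 0.5414 -0.3067  0.0769]
 upright top 188 ((568.2147827148438, 166.22984313964844), (44.5705451965332, 98.28345489501953), 6.433712959289551) [0.5617 0.1614 0.1022]
 bed 2587 ((581.2060546875, 166.94261169433594), (268.9410095214844, 153.92935180664062), 5.763576030731201)
 bin rim 1213 ((509.4828796386719, -199.62252807617188), (129.03753662109375, 348.1222839355469), 6.933417797088623)
```

View pics/crop1.png

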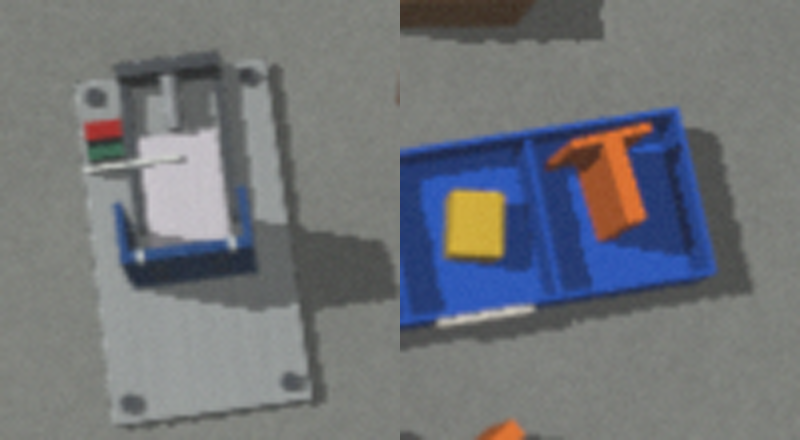

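Estimates from the fits:
- **Cleat:** centre (535,-308) mm, yaw 12°.
- **Jig:** origin (546,164) mm, yaw 6°.

The tool's yaw is already 12.9°. I'll fly above the cleat with the gripper half open, which keeps the fingers inside the compartment.

```bash
python3 -m creep '[[30,23,0,0,0,0],[30,23,0,0,0,0],[30,23,0,0,0,0],[30,23,0,0,0,0],[30,23,0,0,0,0]]' 0 60
python3 -m creep '[[30,23,0,0,0,0],[30,23,0,0,0,0],[30,23,0,0,0,0],[30,23,0,0,0,0],[30,23,0,0,0,0]]'
python3 -m creep '[[30,23,0,0,0,0],[30,23,-10,0,0,0],[30,20,-20,0,0,0],[6,5,-20,0,0,0],[0,0,0,0,0,-0.015]]'
python3 - <<'E'
from h import *
np.set_printoptions(precision=4,suppress=True)
print(telemetry.observe()["position"],telemetry.observe()["width"],telemetry.observe()["time_s"])
c=camera("side");P=cloud(c);pix=c["pixels"];cv2.imwrite("pics/side1.png",cv2.resize(pix[230:420,180:400],None,fx=3,fy=3))
hsv=cv2.cvtColor(pix,cv2.COLOR_BGR2HSV)
m=(c["z_map"]>0)&(hsv[...,0]>3)&(hsv[...,0]<18)&(hsv[...,1]>150)&(np.abs(P[...,0]-.54)<.08)&(np.abs(P[...,1]+.30)<.08)&(P[...,2]>.071)&(P[...,2]<.09)
print(m.sum(),cv2.minAreaRect((P[m][:,:2]*1000).astype(np.float32)))
E
```

```text
time_s: 1.32
position: [0.2904, -0.493, 0.2314]
tcp_rot: [0.0, 0.994, 0.112, 0.0]
wrist_force: [1.1, -0.5, -0.4]
width: 0.498
grip_force: 0.0
time_s: 1.73
position: [0.4406, -0.3779, 0.2315]
tcp_rot: [0.0, 0.994, 0.112, 0.0]
wrist_force: [0.4, -1.2, -0.2]
width: 0.501
grip_force: 0.0
time_s: 2.15
position: [0.5362, -0.3046, 0.1776]
tcp_rot: [-0.002, 0.994, 0.107, -0.002]
wrist_force: [-1.7, -0.3, -0.6]
width: 0.501
grip_force: 0.0
[ 0.5362 -0.3046  0.1776] 0.5011447571772486 2.15
439 ((536.26025390625, -313.81951904296875), (68.64253997802734, 45.42131805419922), 10.9464693069458)
```

View pics/side1.png

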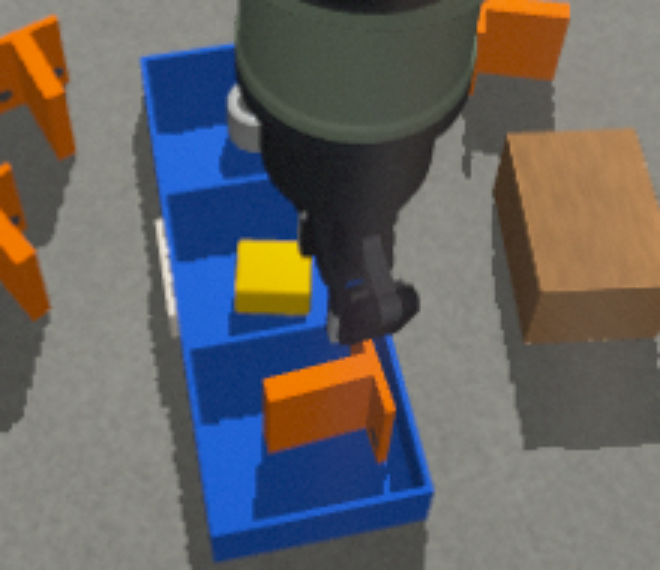

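The cleat stands undisturbed under the fingers (crop 330,400), and its position is confirmed. Next I descend and close.

```bash
python3 -m creep '[[-1,-3,-35,0,0,0],[0,0,-35,0,0,0],[0,0,-30,0,0,0],[0,0,-25,0,0,0],[0,0,-15,0,0,0]]'
python3 -m creep '[[0,0,-9,0,0,0],[0,0,0,0,0,0],[0,0,0,0,0,0]]'
python3 -m creep '[[0,0,0,0,0,0],[0,0,0,0,0,0],[0,0,0,0,0,0],[0,0,0,0,0,0],[0,0,0,0,0,0]]' -1 60
```

```text
time_s: 2.62
position: [0.5327, -0.3125, 0.0399]
tcp_rot: [-0.0, 0.995, 0.104, -0.001]
wrist_force: [0.3, 0.3, 0.0]
width: 0.498
grip_force: 0.0
time_s: 2.87
position: [0.5343, -0.3122, 0.0334]
tcp_rot: [0.0, 0.995, 0.104, 0.0]
wrist_force: [-0.4, 0.3, 0.1]
width: 0.5
grip_force: 0.0
time_s: 3.28
position: [0.5349, -0.3115, 0.0337]
tcp_rot: [0.0, 0.995, 0.105, 0.001]
wrist_force: [-1.8, 1.7, 10.3]
width: 0.155
grip_force: 58.4
```

Gripped. Next I lift.

```bash
python3 -m creep '[[0,0,8,0,0,0],[0,0,20,0,0,0],[0,0,30,0,0,0],[0,0,30,0,0,0],[0,0,25,0,0,0]]'
python3 -m creep '[[-5,30,0,0,0,0],[-6,36,0,0,0,0],[-6,38,0,0,0,0],[-6,38,0,0,0,0],[-6,38,0,0,0,0]]'
python3 -m creep '[[-6,38,0,0,0,-0.02],[-6,38,0,0,0,-0.02],[-6,38,0,0,0,-0.02],[-6,38,0,0,0,-0.02],[-5,36,0,0,0,-0.02]]'
python3 -m creep '[[-5,38,0,0,0,0],[-4,34,0,0,0,0],[-2,20,0,0,0,0],[0,0,0,0,0,0],[0,0,0,0,0,0]]'
cat > look.py <<'E'
from h import *
import sys
from scipy.optimize import least_squares
np.set_printoptions(precision=4,suppress=True)
tag=sys.argv[1]; s=telemetry.observe();p=s["position"];print(s["time_s"],p,s["tcp_rot"],s["wrist_force"])
for n in("side","top"):
    c=camera(n);P=cloud(c);pix=c["pixels"];cv2.imwrite(f"pics/{n}_{tag}.png",pix)
    np.savez(f"{n}_{tag}.npz",pix=pix,P=P,z=c["z_map"])
    hsv=cv2.cvtColor(pix,cv2.COLOR_BGR2HSV)
    m=(c["z_map"]>0)&(hsv[...,0]>3)&(hsv[...,0]<18)&(hsv[...,1]>150)&(np.abs(P[...,0]-p[0])<.08)&(np.abs(P[...,1]-p[1])<.08)&(P[...,2]>p[2]-.045)
    Q=P[m]; zt=np.percentile(Q[:,2],98); T=Q[Q[:,2]>zt-.008]
    print(n,len(Q),"ztop98",zt,"zmin",np.percentile(Q[:,2],2),"rect top",cv2.minAreaRect((T[:,:2]*1000).astype(np.float32)),"rect all",cv2.minAreaRect((Q[:,:2]*1000).astype(np.float32)))
E
python3 look.py a; python3 -c "
import cv2,numpy as np
a=cv2.imread('pics/side_a.png')[90:290,180:400];b=cv2.imread('pics/top_a.png')[120:320,180:360]
cv2.imwrite('pics/a.png',cv2.resize(np.hstack([a,b]),None,fx=2,fy=2))"
```

```text
time_s: 3.7
position: [0.5344, -0.3114, 0.1481]
tcp_rot: [0.0, 0.995, 0.105, 0.001]
wrist_force: [0.2, -1.0, -3.3]
width: 0.157
grip_force: 58.6
time_s: 4.12
position: [0.5047, -0.1299, 0.1462]
tcp_rot: [0.0, 0.995, 0.104, 0.0]
wrist_force: [1.1, -0.7, -2.9]
width: 0.158
grip_force: 58.9
time_s: 4.53
position: [0.4757, 0.0586, 0.1462]
tcp_rot: [-0.0, 0.999, 0.054, 0.0]
wrist_force: [0.8, 0.2, -2.9]
width: 0.155
grip_force: 58.9
time_s: 4.95
position: [0.4651, 0.1498, 0.1459]
tcp_rot: [-0.0, 0.998, 0.056, 0.0]
wrist_force: [-0.3, -0.8, -2.8]
width: 0.158
grip_force: 58.9
4.95 [0.4651 0.1498 0.1459] [-0.0001  0.9984  0.056   0.0003] [-0.3163 -0.7633 -2.7972]
side 652 ztop98 0.1973711249974867 zmin 0.11701559751650571 rect top ((447.71112060546875, 128.38290405273438), (109.41199493408203, 86.60884857177734), 6.157597541809082) rect all ((460.6568908691406, 158.02191162109375), (81.27794647216797, 121.93115234375), 52.869529724121094)Traceback (most recent call last):
  File "look.py", line 11, in <module>
    Q=P[m]; zt=np.percentile(Q[:,2],98); T=Q[Q[:,2]>zt-.008]
               ~~~~~~~~~~~~~^^^^^^^^^^^
    return _quantile_unchecked(
        a, q, axis, out, overwrite_input, method, keepdims, weights)
    return _ureduce(a,
                    func=_quantile_ureduce_func,
    ...<5 lines>...
                    overwrite_input=overwrite_input,
                    method=method)
    r = func(a, **kwargs)
    result = _quantile(arr,
                       quantiles=q,
    ...<2 lines>...
                       out=out,
                       weights=wgt)
    slices_having_nans = np.isnan(arr[-1, ...])
                                  ~~~^^^^^^^^^
IndexError: index -1 is out of bounds for axis 0 with size 0
```

View pics/a.png

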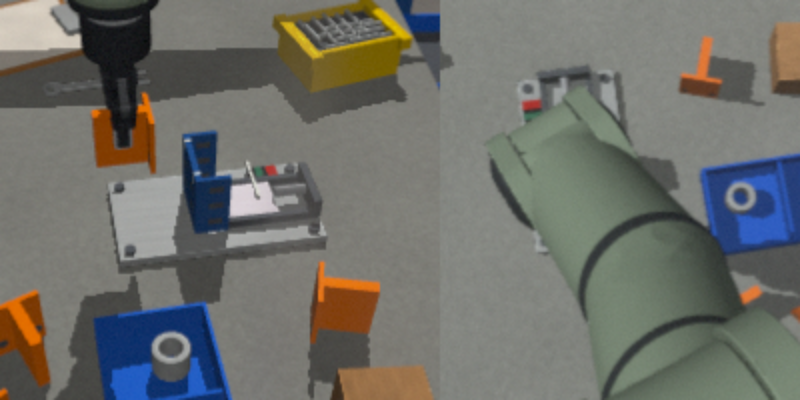

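The cleat hangs straight in the gripper (side crop 125,130), plate toward the upright. I'll fit its pose in the hand.

```bash
cat > fitc.py <<'E'
from h import *
import sys
from scipy.optimize import least_squares
from scipy.spatial.transform import Rotation as Rn
np.set_printoptions(precision=4,suppress=True)
def box(q,c,h):
    d=np.abs(q-c)-h
    return np.linalg.norm(np.maximum(d,0),axis=1)+np.minimum(d.max(1),0)
def sdf(q): return np.minimum(box(q,[31,0,37.5],[3,30,37.5]),box(q,[-3,0,37.5],[31,7,37.5]))
def fit(c,x0,rad=60):
    P=cloud(c)*1000;hsv=cv2.cvtColor(c["pixels"],cv2.COLOR_BGR2HSV)
    m=(c["z_map"]>0)&(hsv[...,0]>3)&(hsv[...,0]<18)&(hsv[...,1]>150)
    m=cv2.erode(m.astype(np.uint8),np.ones((2,2)))>0
    m&=np.linalg.norm(P-np.array([x0[0],x0[1],x0[2]+37]),axis=-1)<rad
    Q=P[m]
    f=lambda v:sdf(Rn.from_rotvec(v[3:]).inv().apply(Q-v[:3]))
    f2=lambda v:np.r_[f(v)/2, (v[4:5])*0]
    r=least_squares(f2,x0,loss="soft_l1",x_scale=[1,1,1,.02,.02,.02])
    return r.x,len(Q),np.median(np.abs(f(r.x)))
if __name__=="__main__":
    s=telemetry.observe();p=s["position"]*1000
    q=s["tcp_rot"];yaw=2*np.arctan2(q[2],q[1])
    x0=np.r_[p[0],p[1],p[2]-29.4,0,0,yaw]
    r=fit(camera("side"),x0);print("t",s["time_s"],"tcp",p,"yaw",yaw,"F",s["wrist_force"],"\nfit",r,"\nminus expected",r[0]-x0)
E
python3 fitc.py
```

```text
t 5.05 tcp [465.4265 147.9229 145.6954] yaw 0.10905746854471868 F [ 0.0303 -0.4691 -3.3103] 
fit (array([466.4495, 146.5825, 114.6456,   0.0022,   0.0066,   0.099 ]), 541, np.float64(0.7002028719045752)) 
minus expected [ 1.023  -1.3404 -1.6498  0.0022  0.0066 -0.01  ]
```

```bash
python3 -m creep '[[4,3,-15,0,0,0],[5,3,-25,0,0,0],[5,2,-25,0,0,0],[4,2,-15,0,0,0],[0,0,-5,0,0,0]]'
python3 -m creep '[[0,0,0,0,0,0],[0,0,0,0,0,0]]'
python3 - <<'E'
from fitc import *
s=telemetry.observe();p=s["position"]*1000
q=s["tcp_rot"];yaw=2*np.arctan2(q[2],q[1]);x0=np.r_[p[0],p[1],p[2]-30,0,0,yaw]
c=camera("side");r=fit(c,x0);print("tcp",p,yaw,"fit",r,s["wrist_force"])
P=cloud(c)*1000;hsv=cv2.cvtColor(c["pixels"],cv2.COLOR_BGR2HSV)
o=np.array([546.4,163.7,0]);ex=np.array([np.cos(.105),np.sin(.105),0]);ey=np.array([-ex[1],ex[0],0])
L=np.stack([(P-o)@ex,(P-o)@ey,P[...,2]],-1)
m=(c["z_map"]>0)&(hsv[...,0]>100)&(hsv[...,0]<130)&(hsv[...,1]>110)&(abs(L[...,0])<60)&(abs(L[...,1])<70)&(L[...,2]>20)&(L[...,2]<115)
U=L[m];print("upright local pct x",np.percentile(U[:,0],[1,3,10,50,97,99]),"y",np.percentile(U[:,1],[1,3,97,99]),"z",np.percentile(U[:,2],[97,99]))
T=U[U[:,2]>100];print("top pts",len(T),cv2.minAreaRect(T[:,:2].astype(np.float32)))
w=(c["z_map"]>0)&(hsv[...,1]<60)&(hsv[...,2]>170)&(abs(L[...,0])<15)&(abs(L[...,1])<50)&(L[...,2]>95);print("marks",L[w])
cv2.imwrite("pics/b.png",cv2.resize(c["pixels"][110:260,190:390],None,fx=4,fy=4,interpolation=cv2.INTER_CUBIC))
E
```

```text
time_s: 5.52
position: [0.4831, 0.1576, 0.0583]
tcp_rot: [0.0, 0.999, 0.054, -0.001]
wrist_force: [-1.4, -0.7, -3.4]
width: 0.159
grip_force: 59.0
time_s: 5.68
position: [0.4834, 0.1581, 0.0609]
tcp_rot: [0.0, 0.999, 0.054, 0.0]
wrist_force: [0.5, 0.5, -2.4]
width: 0.155
grip_force: 59.0
tcp [483.3709 158.0725  60.8651] 0.10880293292445345 fit (array([484.7579, 157.0209,  29.7476,   0.0132,  -0.0073,   0.1083]), 436, np.float64(0.8095740839562344)) [ 0.4972  0.546  -2.3922]
upright local pct x [-0.0337  0.0878  0.4126 18.1116 42.5245 43.6345] y [-49.3873 -48.5348  43.2749  44.401 ] z [104.1948 105.0804]
top pts 140 ((21.071186065673828, -1.08380126953125), (43.50115203857422, 96.25948333740234), 0.7563994526863098)
marks [[  3.8754  33.435  102.6201]
 [  5.9178  30.5362 104.6332]
 [  4.9115 -29.8222 102.6875]
 [  6.8944 -32.2658 104.486 ]]
```

View pics/b.png

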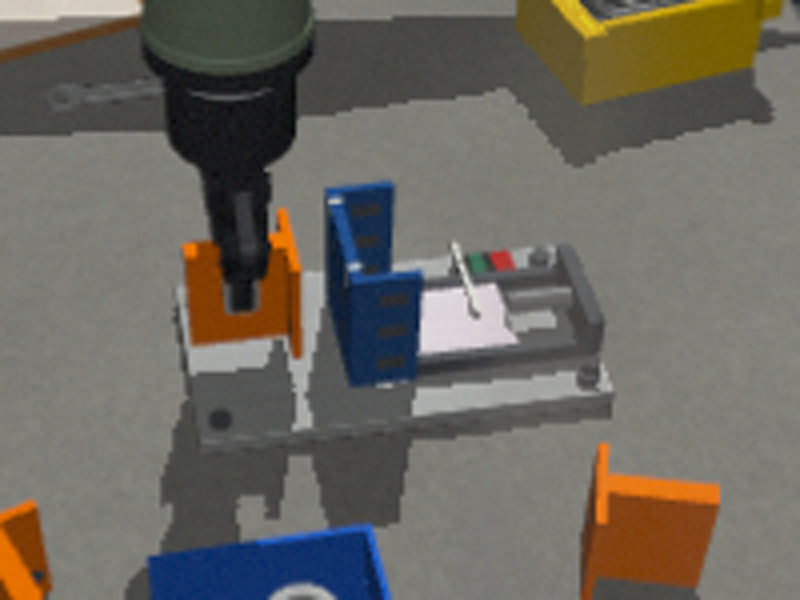

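Cleat and upright are aligned: lateral offset 0.2 mm, gap about 28 mm, bottom at 30 mm. The pointer (crop 460,255) sits left of the green band. I'll push along the jig's x in small steps.

```bash
python3 -m creep '[[8,0.8,0,0,0,0],[8,0.8,0,0,0,0],[5,0.5,0,0,0,0],[3,0.3,0,0,0,0],[3,0.3,0,0,0,0]]'
python3 -m creep '[[2,0.2,0,0,0,0],[2,0.2,0,0,0,0],[2,0.2,0,0,0,0],[2,0.2,0,0,0,0],[0,0,0,0,0,0]]'
python3 -m creep '[[2,0.2,0,0,0,0],[2,0.2,0,0,0,0],[0,0,0,0,0,0],[0,0,0,0,0,0]]'
cat > chk.py <<'E'
from fitc import *
import sys
s=telemetry.observe();p=s["position"]*1000
q=s["tcp_rot"];yaw=2*np.arctan2(q[2],q[1]);x0=np.r_[p[0],p[1],p[2]-30,0,0,yaw]
c=camera("side");r=fit(c,x0);print("tcp",p,yaw,"fit",r,s["wrist_force"])
P=cloud(c)*1000;hsv=cv2.cvtColor(c["pixels"],cv2.COLOR_BGR2HSV)
o=np.array([546.4,163.7,0]);ex=np.array([np.cos(.105),np.sin(.105),0]);ey=np.array([-ex[1],ex[0],0])
print("cleat local",(r[0][:3]-o)@ex+34,(r[0][:3]-o)@ey)
L=np.stack([(P-o)@ex,(P-o)@ey,P[...,2]],-1)
m=(c["z_map"]>0)&(hsv[...,0]>100)&(hsv[...,0]<130)&(hsv[...,1]>110)&(abs(L[...,0])<80)&(abs(L[...,1])<70)&(L[...,2]>20)&(L[...,2]<115)
U=L[m];print("upright x",np.percentile(U[:,0],[1,3,10,50,97,99]),"(rest -0.0,0.1,0.4,18.1,42.5,43.6) z",np.percentile(U[:,2],[97,99]))
cv2.imwrite(f"pics/{sys.argv[1]}.png",cv2.resize(c["pixels"][110:260,190:390],None,fx=4,fy=4,interpolation=cv2.INTER_CUBIC))
E
python3 chk.py c
```

```text
time_s: 6.15
position: [0.5109, 0.1614, 0.0604]
tcp_rot: [-0.0, 0.999, 0.055, 0.0]
wrist_force: [0.2, -0.0, -2.9]
width: 0.158
grip_force: 59.0
time_s: 6.57
position: [0.5182, 0.1622, 0.0602]
tcp_rot: [0.0, 0.998, 0.055, -0.0]
wrist_force: [-3.6, -0.3, -0.9]
width: 0.152
grip_force: 59.3
time_s: 6.9
position: [0.5217, 0.1626, 0.0602]
tcp_rot: [0.0, 0.998, 0.055, -0.001]
wrist_force: [-6.3, 0.5, 0.6]
width: 0.155
grip_force: 59.5
tcp [521.6776 162.5707  60.1656] 0.10979412228006222 fit (array([523.2128, 161.1787,  28.9113,   0.0041,  -0.0032,   0.1072]), 434, np.float64(0.6829724886021522)) [-6.2535  0.5019  0.5532]
cleat local 10.676290082441351 -0.07725055859531554
upright x [10.463  11.3928 14.2648 32.9866 52.9077 53.6217] (rest -0.0,0.1,0.4,18.1,42.5,43.6) z [104.1592 104.9057]
```

```bash
python3 -m creep '[[2,0.2,0,0,0,0],[2,0.2,0,0,0,0],[1,0.1,0,0,0,0],[0,0,0,0,0,0],[0,0,0,0,0,0]]'
python3 -m creep '[[0,0,0,0,0,0],[0,0,0,0,0,0],[0,0,0,0,0,0],[0,0,0,0,0,0],[0,0,0,0,0,0]]'
python3 chk.py d
```

```text
time_s: 7.37
position: [0.5263, 0.1631, 0.0601]
tcp_rot: [0.0, 0.998, 0.055, -0.001]
wrist_force: [-8.4, -0.6, 2.0]
width: 0.156
grip_force: 59.8
time_s: 7.78
position: [0.5262, 0.1631, 0.0601]
tcp_rot: [0.0, 0.998, 0.055, -0.001]
wrist_force: [-9.9, -0.0, 2.4]
width: 0.155
grip_force: 59.8
tcp [526.1837 163.0558  60.1183] 0.10989267853007374 fit (array([527.3917, 161.5996,  28.8084,   0.0027,   0.0049,   0.1004]), 433, np.float64(0.6225873600100726)) [-9.9279 -0.0254  2.4212]
cleat local 14.876271430056011 -0.09661742593367838
upright x [14.9965 15.5601 18.544  37.5123 57.5596 58.1835] (rest -0.0,0.1,0.4,18.1,42.5,43.6) z [104.2635 104.9872]
```

View pics/d.png

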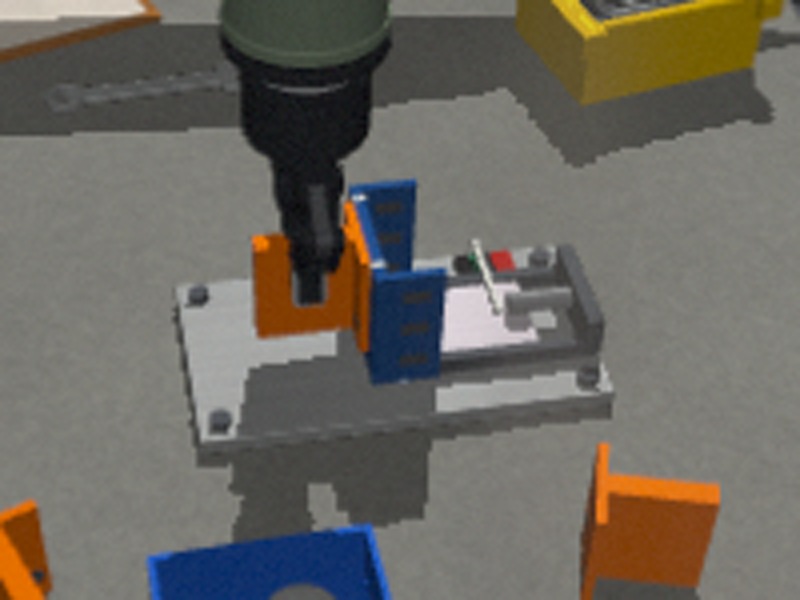

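The pointer (475,245) is in the green band. The cleat lies flat and centred on the upright, with its top about level with the upright's. Travel is about 15 mm at 9–10 N, and the reading is steady, so I'll hand it in.

```bash
python3 -c "
from rig import close_job
print(close_job())"
```

```text
the job is handed in; nothing more can be done
None
```

I handed the job in with the gripper still holding the cleat flat, centred and level on the upright, which is about 15 mm back (mid-green) at roughly 9–10 N and steady; the hand-in returned no verdict.

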